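# Slide the drip tray home into its dock at the beer taps

### The arm

A 6-joint arm with a two-finger parallel gripper is mounted at the origin on a cart in front of the work surface, level with it; the furniture and walls round the work are solid. World frame = base frame: x ahead of the robot, y to its left, z up, the work surface at z = 0. Lengths are in mm, angles in rad, forces in N, time in s.
With the tool pointing down it reaches from about 375 to 925 mm from the base axis. Payload 5.7 kg.
Tool frame: the origin (TCP) lies between the finger pads; the fingertips stand 14 mm ahead of it and the grasp point (between the pads) lies 5 mm behind it; z points along the fingers, y is the line along which they close (so a half turn about z gives the same grasp; the last joint's range is limited). The gripper opens to 88 mm and grips with 3 to 60 N. Pads are 20 mm wide; open, the fingers measure 115 mm over their backs; the gripper's body (75 mm by 178 mm) begins 61 mm behind the grasp point.
Start: joints at [1.071, 0.359, 1.51, -0, 1.272, -0.115], TCP at [225.215, 556.095, 236.623] pointing down, gripper open.
Joint ranges: [-2.97, 2.97], [-1.01, 2.36], [0.21, 2.38], [-0.96, 4.11], [0.2, 2.71], [-2.98, 2.98]. Speed limits (rad/s): [2.39, 2.39, 3.14, 3.14, 3.14, 3.14].

### API

Orientations are given as a 3x3 rotation matrix whose columns are the frame's x, y, z axes.
In Python, from station import monitor, viewer, workorder gives the robot as it stands.
- The arm moves only by the tool jog_arm, never from a script. Its argument "rows" is a list that holds one entry, the list of rows, each a list of 7 numbers: the shift along the tool's x, y, z in m, then the turn, a rotation vector about the tool's x, y, z in rad, then the closure, from 0 (fully open) to 1 (shut). In form: [[[x, y, z, rx, ry, rz, gripper], ...]]. A call has exactly 5 rows; each row is the pose to reach, as a shift and turn from the pose commanded when the call began, along the tool's axes at that moment; what a row does not reach only later rows make up. A row lasts 1/8 s, in which the tool goes at most 62.5 mm and 10.7 degrees, less where a joint would pass 70% of its speed; a pose out of reach is approached as far as the arm can. A call with a gripper value outside its range is refused whole. The fingers move at their own pace and stop on an object; "newtons" is the grip in N (left out, the last holds). Time passes only in rows, so rows that repeat a pose let the fingers close, or fill a call up. It gives the time, the measured TCP pose, the force, the opening and the grip force at its end, in the units of the state.
- monitor.observe(): the state, without advancing time (a new reading comes with each control period).
- viewer.read_camera(name): name is "side" or "top"; returns (picture, depth): 480x640x3 uint8, blue, green, red; 480x640 float32, mm along the optical axis (not along the pixel's ray), 0 where there is no reading.
- viewer.camera_info(name): a dict with "fx", "fy", "cx", "cy" (pixels), "rvec" (rotation vector, rad) and "tvec" (3), from world to camera coordinates, as OpenCV has them. Camera axes: x right, y down, z forward; pixel columns grow to the right and rows downward; lengths in mm; the calibration is good to about 2 mm. A picture is of the moment at which its call begins. camera_info takes no time and is no camera call.
- workorder.job_done(): hands the job in; it is judged then, once.
The state is a dict: "time_s": time; "joint_positions": joint angles; "joint_vel": joint speeds; "joint_efforts": joint torques, N m; "ee_pos": TCP position; "eef_rot": TCP orientation; "ft_force": force on the tool from outside, world axes, zero at the start; "ft_torque": the same for the moment, N m; "opening": finger opening in mm; "gripper_force": force on a finger pad.
Only numpy, scipy, OpenCV 4.12 (cv2) and the standard library are available. Lean on these libraries where they do the work, as an engineer would, in place of code of your own. Each camera call takes 0.05 s, during which the arm holds its last target. There are 200 camera calls.

### The job

The rinsed drip tray lies on the worktop beside its dock. Push it across the worktop with the fingers, back side first, between the dock's two guides and fully home against the back stop, so that both roller catches click into its notches. Keep it flat on the worktop all the way (do not pick it up), leave the other things where they stand, and take the hand away at the end.

Things in the scene. Friction and masses are not known exactly. Their poses are not given: they have to be found in the camera images.
- drip_tray: Loose steel drip tray with barred grille: 160 mm wide (its y), 115 mm deep (its x), 24 mm tall, about 0.35 to 0.6 kg, lies flat on the worktop. Origin: centre of its underside. Its +x side is the back, which goes into the dock first; -x side is the flat front. A 22 mm wide, 10 mm deep notch in each short side, centred 16 mm towards the back from the middle.
- tray_dock: Fixed aluminium dock, 22 mm tall, in front of the beer tower. Origin on the worktop where the tray's origin ends when home (same axes then); +x points into the dock. Two straight guides 164 mm apart (2 mm play each side), from x -15 to +57 mm, where the back stop is; in front they flare outwards to x -43 mm, mouth about 183 mm wide. The home tray's front stands proud at x -57 mm.
- catch_left (a joint): Sprung roller in the left (+y) guide at dock x +20 mm, m: 0 = fully out, 5 mm proud of the guide; grows as the tray presses it back (to about 0.003 to 0.005). It drops into the tray's notch over the last 10 mm; pushing past both takes about 10 N.
- catch_right (a joint): The same sprung roller in the right (-y) guide, m: 0 = fully out, grows as it is pressed back.
- tumbler: Bystander, leave it alone: clear glass tumbler, 77 mm across, 89 mm tall; origin at the centre of its underside.
- bitters_white: Bystander, leave it alone: small dropper bottle with pale label, 33 mm across, 102 mm tall; origin at the centre of its underside.
- bitters_blue: Bystander, leave it alone: small dropper bottle with blue-green label, 33 mm across, 102 mm tall; origin at the centre of its underside.
- measure: Bystander, leave it alone: copper double-cone jigger, 46 mm across, 84 mm tall; origin at the centre of its underside.
- red_mug: Bystander, leave it alone: red mug, 82 mm across, 115 mm with handle, 90 mm tall; origin at the centre of its underside.
- shot_glass: Bystander, leave it alone: clear shot glass, 48 mm across, 61 mm tall; origin at the centre of its underside.

How it is judged:
By the outcome, as a careful person would: the job done as asked, in the order asked, and still so for the second after the job is handed in, with the robot touching nothing.
It also fails if it takes over 51 s, if anything falls off the work surface, if the arm or the gripper's body presses on something with over 40 N, if the wrist force passes 120 N, or if a joint passes its speed limit or range.

## Working session

There is one attempt and no reset: what is moved stays moved. The work goes in short steps, Python scripts to look and compute and a tool call to move; the robot and the scene stay as the last step left them, time stands still between calls to the robot, and variables do not carry over. Pictures are saved under pics/ and viewed, at most 10 in all, crops included, and the job is handed in when it is done.

Besides the shell and the picture viewer there is one more tool, called after ">>>" as name(argument=value, ...), one argument or row to a line, values as JSON. jog_arm: Moves the arm, as the interface text tells. Its arguments: {"type":"object","properties":{"rows":{"type":"array"},"newtons":{"type":"number"}},"required":["rows"]}

```bash
mkdir -p pics; cat > h.py <<'E'
import numpy as np, cv2
from station import monitor, viewer, workorder
def cam(n):
    i=viewer.camera_info(n);R=cv2.Rodrigues(np.array(i["rvec"],float))[0];t=np.array(i["tvec"],float).ravel();return i,R,t
def pts(n,d):
    i,R,t=cam(n);v,u=np.mgrid[:480,:640]
    P=np.stack([(u-i["cx"])/i["fx"]*d,(v-i["cy"])/i["fy"]*d,d],-1)
    return (P-t)@R
E
python3 - <<'E'
from h import *
for n in("top","side"):
    p,d=viewer.read_camera(n);cv2.imwrite(f"pics/{n}0.png",p);np.save(n+"0.npy",d)
    i,R,t=cam(n);print(n,-R.T@t,R[2],i["fx"])
s=monitor.observe();print(s["time_s"],s["ee_pos"],np.round(s["eef_rot"],3),s["ft_force"])
E
```

```text
top [ 373.99681844   25.82371503 1185.33573944] [ 0.18004402 -0.01630644 -0.98352339] 503.0744609687776
side [ 30.72448235 939.84980885 572.03903167] [ 0.44943078 -0.78024849 -0.43499916] 487.0279052983101
0.1 [224.92704308 555.62185972 235.90737841] [[-0.927  0.375 -0.001]
 [ 0.375  0.927 -0.001]
 [ 0.    -0.002 -1.   ]] [1.16891966 0.13653825 0.81263517]
```

View pics/top0.png

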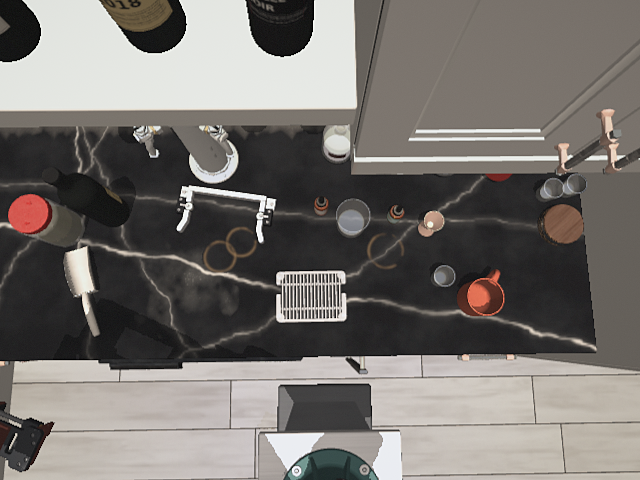

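View pics/side0.png

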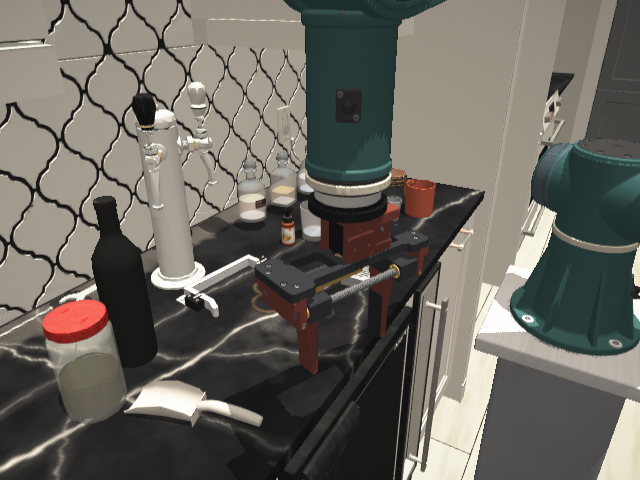

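The top view shows the dock at cols 180–275, rows 185–240, opening downward (towards the robot). The tray is at cols 277–346, rows 270–322. The tumbler is at (352,217), and the side view is mostly blocked by the gripper. Next I'll measure and zoom in.

```bash
python3 - <<'E'
from h import *
p=cv2.imread("pics/top0.png");d=np.load("top0.npy");P=pts("top",d)
cv2.imwrite("pics/crop.png",cv2.resize(p[165:335,165:365],None,fx=3.5,fy=3.5,interpolation=cv2.INTER_CUBIC))
def reg(n,r0,r1,c0,c1,zlo,zhi):
    Q=P[r0:r1,c0:c1];m=(Q[...,2]>zlo)&(Q[...,2]<zhi)
    X=Q[m];rc=cv2.minAreaRect(X[:,:2].astype(np.float32));print(n,m.sum(),"z",np.percentile(X[:,2],[5,50,95]).round(1),"rect",np.round(rc[0],1),np.round(rc[1],1),round(rc[2],2));return X
reg("worktop",300,320,180,240,-30,30)
X=reg("tray",260,332,265,358,12,40)
D=reg("dock",180,250,172,282,12,40)
i,R,t=cam("top")
def at(u,v,z):
    r=R.T@np.array([(u-i["cx"])/i["fx"],(v-i["cy"])/i["fy"],1]);o=-R.T@t;return (o+r*(z-o[2])/r[2])[:2].round(1)
for n,u,v,z in [("tumbler",352,217,89),("bw",320,203,102),("bb",397,211,102),("mug",486,295,90),("shot",443,275,61)]:print(n,at(u,v,z))
E
```

```text
worktop 1191 z [-4.  -0.1  3.7] rect [426.8 274.3] [139.4  44.3] 89.35
tray 3385 z [15.4 21.1 26. ] rect [455.2  38.6] [115.2 159.3] 0.39
dock 1213 z [15.2 21.  25.4] rect [664.3 242.6] [229.2 135.4] 81.64
tumbler [623.9 -56.3]
bw [653.4  15. ]
bb [ 633.6 -155.5]
mug [ 446.7 -344.6]
shot [ 494.6 -260.3]
```

View pics/crop.png

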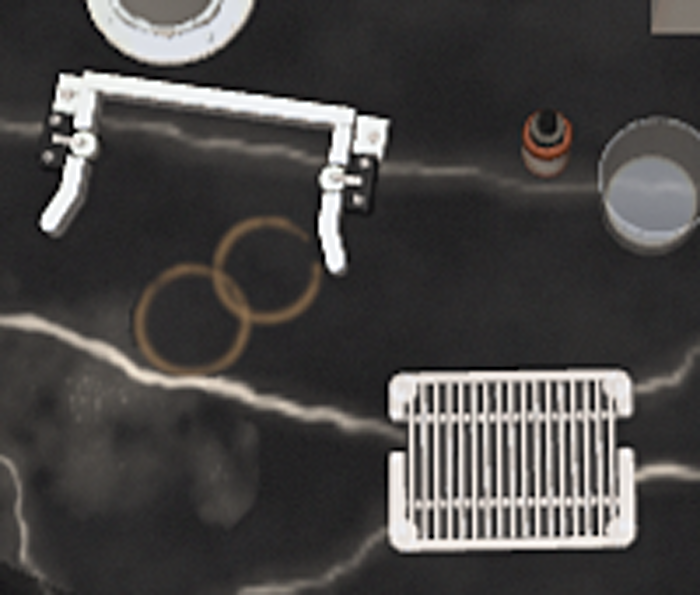

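The crop shows the tray's notches above its mid-row, so its back already faces +x (yaw about 0.4°). The dock is yawed about −8°. Next I'll rectify the top view in the plane of the rims for finer numbers.

```bash
cat >> h.py <<'E'
def rect(p,o,yaw,z,hx=110,hy=110,s=2.5):
    """rectified view at height z: up = local +x, left = local +y; s px/mm"""
    i,R,t=cam("top");K=np.array([[i["fx"],0,i["cx"]],[0,i["fy"],i["cy"]],[0,0,1]])
    c,sn=np.cos(yaw),np.sin(yaw)
    L=np.array([[c,-sn,o[0]],[sn,c,o[1]],[0,0,z],[0,0,1]])
    A=np.array([[0,-1/s,hx],[-1/s,0,hy],[0,0,1]])
    H=K@np.c_[R,t]@L@A
    return cv2.warpPerspective(p,np.linalg.inv(H),(int(2*hy*s),int(2*hx*s)),flags=cv2.INTER_CUBIC)
E
python3 - <<'E'
from h import *
p=cv2.imread("pics/top0.png")
a=rect(p,(640,243),np.radians(-8.4),22,80,120);b=rect(p,(455.2,38.6),0,24,80,100)
for im,hx,hy in((a,80,120),(b,80,100)):
    for k in range(-hy+20,hy,20):cv2.line(im,(int((hy-k)*2.5),0),(int((hy-k)*2.5),4 if k else 12),(0,0,255),1)
    for k in range(-hx+20,hx,20):cv2.line(im,(0,int((hx-k)*2.5)),(4 if k else 12,int((hx-k)*2.5)),(0,0,255),1)
g=a.astype(int).sum(2)/3;h=b.astype(int).sum(2)/3
f=lambda prof,c:[round(c-k/2.5,1) for k in range(1,len(prof)) if (prof[k]>120)!=(prof[k-1]>120)]
for y in(-60,-30,0,30,60):print("stop y",y,f(g[:,int((120-y)*2.5)],80))
for x in(0,5,-5,-10,35,40):print("guides x",x,f(g[int((80-x)*2.5)],120))
for y in(-60,0,60):print("tray y",y,(lambda q:(q[0],q[-1]))(f(h[:,int((100-y)*2.5)],80)))
for x in(-45,-30,45):print("tray x",x,(lambda q:(q[0],q[-1]))(f(h[int((80-x)*2.5)],100)))
cv2.imwrite("pics/rd.png",a)
E
```

```text
stop y -60 [68.0, 53.2]
stop y -30 [68.4, 53.2]
stop y 0 [67.6, 54.4, 31.2, 29.6]
stop y 30 [68.0, 54.0, 35.6, 34.4]
stop y 60 [68.8, 53.6]
guides x 0 [96.8, 84.0, -79.2, -92.4]
guides x 5 [111.2, 105.6, 96.0, 82.8, -79.2, -92.0, -100.0, -106.4]
guides x -5 [96.4, 83.2, -79.6, -92.4]
guides x -10 [96.0, 83.6, -78.8, -92.0]
guides x 35 [96.4, 83.2, 30.4, 26.0, -79.2, -92.0, -112.0, -114.8]
guides x 40 [112.0, 83.2, -80.0, -92.4, -94.0, -115.2]
tray y -60 (57.2, -59.2)
tray y 0 (56.8, -59.6)
tray y 60 (56.4, -60.4)
tray x -45 (80.4, -81.6)
tray x -30 (79.6, -81.6)
tray x 45 (80.0, -95.6)
```

View pics/rd.png

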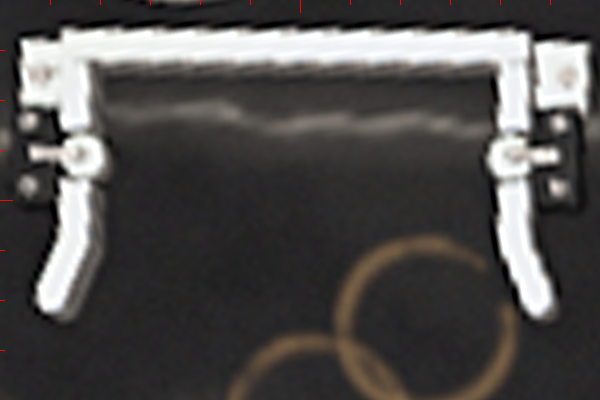

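```bash
cat > nav.py <<'E'
# nav.py x y z yawdeg  tx ty tz tyaw : shift in tool axes from commanded pose to target (yaw = heading of tool y)
import sys,numpy as np
def go(c,t):
    a=np.radians(c[3]);d=np.subtract(t,c)
    return np.round([(-np.sin(a)*d[0]+np.cos(a)*d[1])/1e3,(np.cos(a)*d[0]+np.sin(a)*d[1])/1e3,-d[2]/1e3,-np.radians(d[3])],4)
def run(pts):
    for c,t in zip(pts,pts[1:]):print(np.round(t,1),go(c,t))
E
python3 - <<'E'
from nav import *
s=np.array([225.2,556.1,236.6,67.95]);e=np.array([454,-64,110,0])
run([s,s+(e-s)*[.42,.42,.2,.6],s+(e-s)*[.86,.86,.6,1],e,[454,-64,20,0]])
E
```

```text
[321.3 295.7 211.3  27.2] [-0.1868 -0.2053  0.0253  0.7116]
[422.   22.8 160.6   0. ] [-0.2887 -0.0351  0.0506  0.4744]
[454 -64 110   0] [-0.0868  0.032   0.0506 -0.    ]
[454 -64  20   0] [ 0.    0.    0.09 -0.  ]
```

>>> jog_arm(
  rows=[
    [[-0.037,-0.041,0.005,0,0,0.142,0.25],[-0.074,-0.082,0.01,0,0,0.284,0.25],[-0.111,-0.123,0.015,0,0,0.426,0.25],[-0.149,-0.164,0.02,0,0,0.568,0.25],[-0.187,-0.205,0.025,0,0,0.711,0.25]],
  ],
)

```text
time_s: 0.72
ee_pos: [321.8, 294.2, 211.4]
eef_rot: [[-0.454, 0.891, 0.0], [0.891, 0.454, -0.0], [-0.0, -0.0, -1.0]]
ft_force: [1.0, 0.5, 0.5]
opening: 66.1
gripper_force: 0.0
```

>>> jog_arm(
  rows=[
    [[-0.058,-0.007,0.01,0,0,0.095,0.25],[-0.116,-0.014,0.02,0,0,0.19,0.25],[-0.174,-0.021,0.03,0,0,0.285,0.25],[-0.231,-0.028,0.04,0,0,0.38,0.25],[-0.289,-0.035,0.05,0,0,0.475,0.25]],
  ],
)

```text
time_s: 1.35
ee_pos: [422.9, 21.0, 161.4]
eef_rot: [[0.003, 1.0, 0.0], [1.0, -0.003, 0.0], [0.0, 0.0, -1.0]]
ft_force: [0.1, 0.3, -0.3]
opening: 66.5
gripper_force: 0.0
```

>>> jog_arm(
  rows=[
    [[-0.044,0.016,0.02,0,0,0,0.25],[-0.087,0.032,0.05,0,0,0,0.25],[-0.087,0.032,0.09,0,0,0,0.25],[-0.087,0.032,0.12,0,0,0,0.25],[-0.087,0.032,0.12,0,0,0,0.25]],
  ],
)

```text
time_s: 1.98
ee_pos: [452.6, -63.7, 39.9]
eef_rot: [[0.0, 1.0, -0.005], [1.0, -0.0, 0.001], [0.001, -0.005, -1.0]]
ft_force: [-0.8, 0.3, 0.2]
opening: 66.0
gripper_force: 0.0
```

>>> jog_arm(
  rows=[
    [[0,0.001,0.01,0,0,0,0.25],[0,0.001,0.02,0,0,0,0.25],[0.004,0.001,0.02,0,0,0,0.25],[0.008,0.001,0.02,0,0,0,0.25],[0.012,0.001,0.02,0,0,0,0.25]],
  ],
)

```text
time_s: 2.6
ee_pos: [455.8, -51.9, 22.0]
eef_rot: [[-0.001, 1.0, 0.001], [1.0, 0.001, -0.0], [-0.0, 0.001, -1.0]]
ft_force: [-0.9, -3.1, 2.1]
opening: 65.7
gripper_force: 1.5
```

>>> jog_arm(
  rows=[
    [[0.008,0,0,0,0,0.005,0.25],[0.018,0,0,0,0,0.011,0.25],[0.028,0,0,0,0,0.017,0.25],[0.038,0.001,0,0,0,0.023,0.25],[0.048,0.001,0,0,0,0.03,0.25]],
  ],
)

```text
time_s: 3.22
ee_pos: [456.7, -3.4, 21.7]
eef_rot: [[0.03, 1.0, 0.0], [1.0, -0.03, -0.0], [-0.0, 0.0, -1.0]]
ft_force: [-0.5, -5.2, 3.0]
opening: 66.0
gripper_force: 2.1
```

>>> jog_arm(
  rows=[
    [[0.01,0,0,0,0,0.007,0.25],[0.02,0,0,0,0,0.014,0.25],[0.03,0,0,0,0,0.02,0.25],[0.04,0.001,0,0,0,0.026,0.25],[0.05,0.001,0,0,0,0.033,0.25]],
  ],
)

```text
time_s: 3.85
ee_pos: [459.0, 46.6, 21.6]
eef_rot: [[0.063, 0.998, -0.0], [0.998, -0.063, 0.0], [0.0, -0.0, -1.0]]
ft_force: [-0.1, -3.9, 2.1]
opening: 65.7
gripper_force: 1.8
```

>>> jog_arm(
  rows=[
    [[0.01,0,0,0,0,0.007,0.25],[0.02,0,0,0,0,0.014,0.25],[0.03,0,0,0,0,0.02,0.25],[0.04,0.001,0,0,0,0.026,0.25],[0.05,0.001,0,0,0,0.033,0.25]],
  ],
)

```text
time_s: 4.47
ee_pos: [463.3, 96.4, 21.6]
eef_rot: [[0.096, 0.995, -0.0], [0.995, -0.096, 0.0], [0.0, -0.0, -1.0]]
ft_force: [0.5, -3.0, -0.3]
opening: 65.7
gripper_force: 1.4
```

```bash
cat > look.py <<'E'
from h import *
import sys
O=np.array([637.3,245.4]);Y=np.radians(-8.4)
def tray(tag,box):
    # box: dock-local x0,x1,y0,y1 area free of the hand
    p,d=viewer.read_camera("top");cv2.imwrite(f"pics/{tag}.png",p);P=pts("top",d)
    c,s=np.cos(Y),np.sin(Y);Q=(P[...,:2]-O)@np.array([[c,-s],[s,c]])
    m=(P[...,2]>8)&(P[...,2]<40)&(Q[...,0]>box[0])&(Q[...,0]<box[1])&(Q[...,1]>box[2])&(Q[...,1]<box[3])&(p.min(2)>110)
    m=cv2.morphologyEx(m.astype(np.uint8),cv2.MORPH_OPEN,np.ones((2,2)))>0
    rc=cv2.minAreaRect(Q[m].astype(np.float32));print("local rect",np.round(rc[0],1),np.round(rc[1],1),round(rc[2],2))
    s=monitor.observe();a=np.array(s["ee_pos"]);print("t",s["time_s"],"tcp local",np.round((a[:2]-O)@np.array([[np.cos(Y),-np.sin(Y)],[np.sin(Y),np.cos(Y)]]),1),a.round(1),"yaw",np.degrees(np.arctan2(s["eef_rot"][1][1],s["eef_rot"][0][1])).round(2),np.round(s["ft_force"],1))
    v=rect(p,O+np.array([c,s])*-90,Y,24,160,160,1.8);cv2.imwrite(f"pics/{tag}_r.png",v)
E
python3 -c "
from look import *
tray('a',(-230,-50,-175,120))"
```

```text
local rect [-165.1 -129.4] [258. 115.] 87.39
t 4.525 tcp local [-150.3 -171.9] [463.5  97.3  21.6] yaw -5.56 [0.4 0.6 0.1]Traceback (most recent call last):
  File "<string>", line 3, in <module>
    tray('a',(-230,-50,-175,120))
    ~~~~^^^^^^^^^^^^^^^^^^^^^^^^^
  File "look.py", line 12, in tray
    v=rect(p,O+np.array([c,s])*-90,Y,24,160,160,1.8);cv2.imwrite(f"pics/{tag}_r.png",v)
               ~~~~~~~~~~~~~~~^~~~
TypeError: unsupported operand type(s) for *: 'dict' and 'int'
```

View pics/a.png

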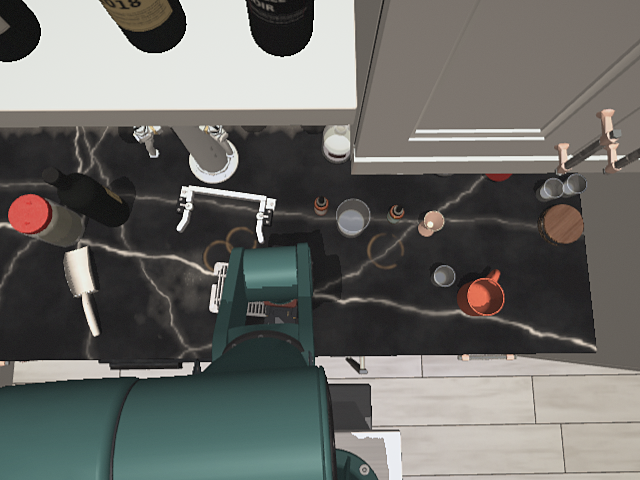

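The arm hides most of the tray. Its left end shows at cols 210–228, rows 262–312, so it's following the fingers. I'll finish the sideways push and back off.

>>> jog_arm(
  rows=[
    [[0.008,0,0,0,0,0.006,0.25],[0.016,0,0,0,0,0.012,0.25],[0.025,0,0,0,0,0.018,0.25],[0.034,0,0,0,0,0.024,0.25],[0.043,0.001,0,0,0,0.03,0.25]],
  ],
)

```text
time_s: 5.15
ee_pos: [468.1, 138.9, 21.6]
eef_rot: [[0.126, 0.992, -0.001], [0.992, -0.126, -0.0], [-0.0, -0.001, -1.0]]
ft_force: [-1.4, -1.4, -0.2]
opening: 66.3
gripper_force: 1.2
```

>>> jog_arm(
  rows=[
    [[0.009,0,0,0,0,0.006,0.25],[0.018,0,0,0,0,0.012,0.25],[0.026,0,0,0,0,0.018,0.25],[0.033,0,0,0,0,0.02,0.25],[0.039,0,0,0,0,0.02,0.25]],
  ],
)

```text
time_s: 5.78
ee_pos: [473.3, 177.5, 21.6]
eef_rot: [[0.145, 0.989, -0.0], [0.989, -0.145, -0.0], [-0.0, -0.0, -1.0]]
ft_force: [-1.0, -2.4, -0.8]
opening: 66.3
gripper_force: 1.1
```

>>> jog_arm(
  rows=[
    [[-0.01,0,0,0,0,0,0.25],[-0.03,0,0,0,0,0,0.25],[-0.04,0,-0.04,0,0,0,0.25],[-0.07,0,-0.09,0,0,0,0.25],[-0.12,0,-0.12,0,0,0,0.25]],
  ],
)

```text
time_s: 6.4
ee_pos: [457.1, 57.6, 143.9]
eef_rot: [[0.144, 0.99, 0.004], [0.99, -0.144, 0.0], [0.001, 0.004, -1.0]]
ft_force: [1.0, -0.4, 0.4]
opening: 65.5
gripper_force: 0.0
```

```bash
sed -i 's/^    s=monitor/    S=s;s=monitor/; s/np.array(\[c,s\])\*-90/np.array([c,S])*-90/' look.py
python3 -c "
from look import *
tray('b',(-230,-50,-100,120))"
```

```text
local rect [-159.3  -86.1] [345.7 120.9] 87.1
t 6.45 tcp local [-150.1 -216.9] [457.2  52.7 146.3] yaw -8.33 [-0.9 -3.3  0.7]
```

View pics/b_r.png

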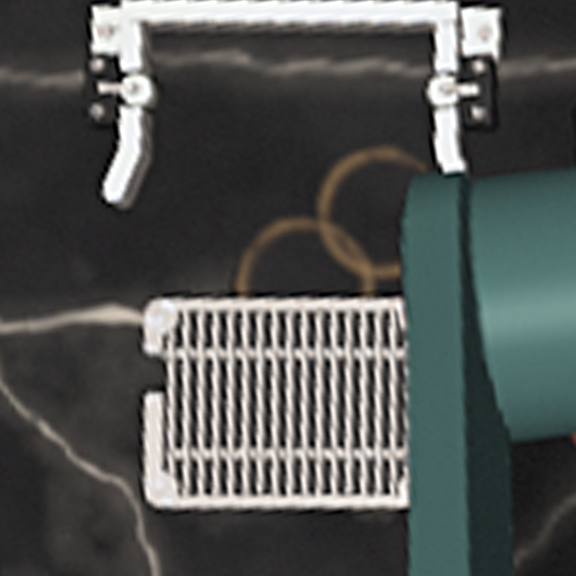

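The rectified view (1.8 px/mm, centre at dock-local (−90,0)) puts the tray's left edge at col 145 (y≈+79.4) and its back at row 297 (x≈−95). It's square to the dock and within about 1 mm of centre. Next I'll go round to its front.

```bash
python3 -c "
from nav import *
s=[456,59,142,-8.4]
run([s,[425,180,142,36.6],[403.9,279.9,120,81.6]])"
```

```text
[425.  180.  142.   36.6] [ 0.1152 -0.0483 -0.     -0.7854]
[403.9 279.9 120.   81.6] [ 0.0928  0.0426  0.022  -0.7854]
```

>>> jog_arm(
  rows=[
    [[0.023,-0.01,0,0,0,-0.157,0],[0.046,-0.02,0,0,0,-0.314,0],[0.069,-0.03,0,0,0,-0.471,0],[0.092,-0.039,0,0,0,-0.628,0],[0.115,-0.048,0,0,0,-0.785,0]],
  ],
)

```text
time_s: 7.08
ee_pos: [424.8, 179.5, 141.6]
eef_rot: [[-0.6, 0.8, 0.0], [0.8, 0.6, 0.0], [0.0, 0.0, -1.0]]
ft_force: [1.4, -0.0, 0.5]
opening: 87.8
gripper_force: 0.0
```

>>> jog_arm(
  rows=[
    [[0.018,0.009,0,0,0,-0.157,0],[0.036,0.018,0.005,0,0,-0.314,0],[0.055,0.027,0.01,0,0,-0.471,0],[0.074,0.035,0.015,0,0,-0.628,0],[0.093,0.043,0.022,0,0,-0.785,0]],
  ],
)

```text
time_s: 7.7
ee_pos: [404.1, 279.7, 119.4]
eef_rot: [[-0.99, 0.142, 0.0], [0.142, 0.99, 0.0], [-0.0, 0.0, -1.0]]
ft_force: [0.5, 0.0, 0.2]
opening: 87.8
gripper_force: 0.0
```

>>> jog_arm(
  rows=[
    [[0,0,0.02,0,0,0,0],[0,0,0.04,0,0,0,0],[0,0,0.06,0,0,0,0],[0,0,0.06,0,0,0,0],[0,0,0.06,0,0,0,0]],
  ],
)

```text
time_s: 8.32
ee_pos: [404.4, 279.3, 60.1]
eef_rot: [[-0.989, 0.147, 0.0], [0.147, 0.989, 0.0], [-0.0, 0.0, -1.0]]
ft_force: [-0.9, -0.2, 0.4]
opening: 87.9
gripper_force: 0.0
```

```bash
python3 -c "
from look import *
tray('c',(-230,-50,-100,120))"
```

```text
local rect [-156.7  -87.4] [348.1 112.8] 84.89
t 8.375 tcp local [-235.1   -0.3] [404.7 279.5  60.3] yaw 81.57 [-0.6 -0.2  0.3]
```

View pics/c_r.png

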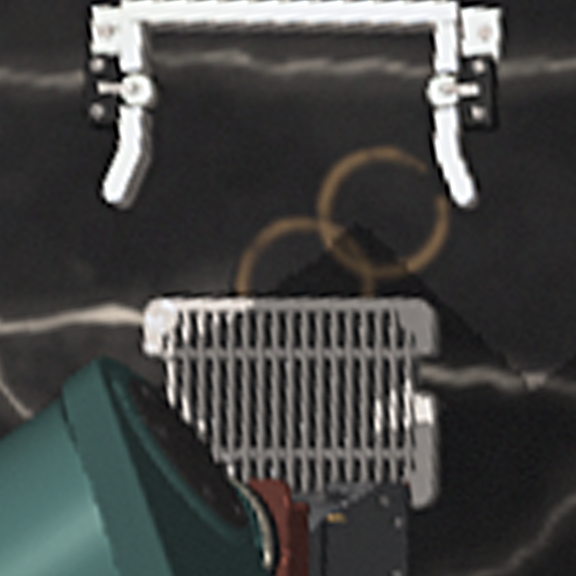

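The tray spans cols 145–438 and its back is at row 297. It's square and about 1 mm right of the dock's centreline. The flare and 2 mm of play will take that, so I'll push with a slight +y bias.

>>> jog_arm(
  rows=[
    [[0,0.001,0.015,0,0,0,0],[0,0.001,0.03,0,0,0,0],[0,0.001,0.04,0,0,0,0],[-0.005,0.001,0.04,0,0,0,0],[-0.01,0.001,0.04,0,0,0,0]],
  ],
)

```text
time_s: 9.0
ee_pos: [414.7, 279.0, 19.6]
eef_rot: [[-0.989, 0.146, 0.0], [0.146, 0.989, -0.0], [-0.0, -0.0, -1.0]]
ft_force: [0.7, 1.5, 0.3]
opening: 88.0
gripper_force: 0.0
```

>>> jog_arm(
  rows=[
    [[-0.008,0,0,0,0,0,0],[-0.017,0,0,0,0,0,0],[-0.026,0.001,0,0,0,0,0],[-0.035,0.001,0,0,0,0,0],[-0.044,0.001,0,0,0,0,0]],
  ],
)

```text
time_s: 9.62
ee_pos: [458.2, 273.3, 19.7]
eef_rot: [[-0.989, 0.146, -0.0], [0.146, 0.989, -0.0], [0.0, -0.0, -1.0]]
ft_force: [-4.0, 1.1, 2.5]
opening: 87.8
gripper_force: 1.8
```

>>> jog_arm(
  rows=[
    [[-0.008,0,0,0,0,0,0],[-0.016,0,0,0,0,0,0],[-0.024,0,0,0,0,0,0],[-0.03,0,0,0,0,0,0],[-0.036,0,0,0,0,0,0]],
  ],
)

```text
time_s: 10.25
ee_pos: [493.6, 268.1, 19.6]
eef_rot: [[-0.989, 0.146, -0.0], [0.146, 0.989, -0.0], [0.0, -0.0, -1.0]]
ft_force: [-4.8, 0.9, 3.5]
opening: 87.7
gripper_force: 2.2
```

```bash
python3 -c "
from look import *
tray('d',(-230,-50,-100,120))"
```

```text
local rect [-155.9 -141. ] [268.   43.2] 48.53
t 10.3 tcp local [-144.2    1.7] [494.9 268.2  19.7] yaw 81.59 [-0.4 -0.9 -1. ]
```

View pics/d_r.png

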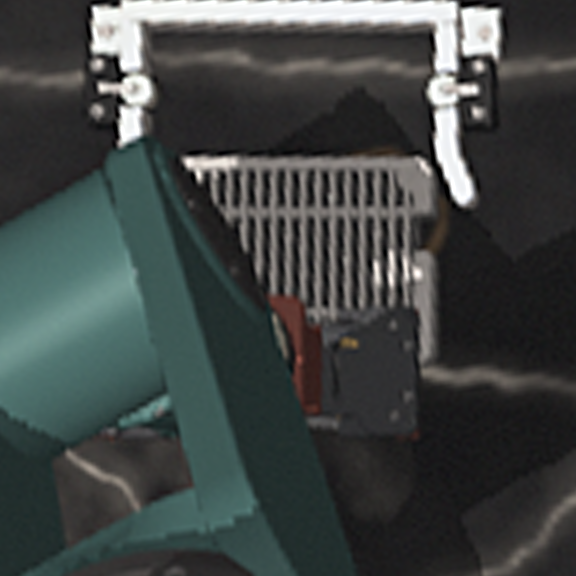

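The tray's back edge is at row 156 (dock-local x≈−17), level, and its right side at col 437 is entering the flare. On I go, watching the force.

>>> jog_arm(
  rows=[
    [[-0.006,0.001,0,0,0,0,0],[-0.012,0.001,0,0,0,0,0],[-0.018,0.001,0,0,0,0,0],[-0.024,0.001,0,0,0,0,0],[-0.03,0.001,0,0,0,0,0]],
  ],
)

```text
time_s: 10.92
ee_pos: [523.8, 264.7, 19.5]
eef_rot: [[-0.989, 0.146, 0.0], [0.146, 0.989, -0.0], [-0.0, -0.0, -1.0]]
ft_force: [-1.7, 0.8, -0.7]
opening: 87.9
gripper_force: 1.0
```

>>> jog_arm(
  rows=[
    [[-0.005,0,0,0,0,0,0],[-0.01,0,0,0,0,0,0],[-0.015,0,0,0,0,0,0],[-0.02,0,0,0,0,0,0],[-0.025,0,0,0,0,0,0]],
  ],
)

```text
time_s: 11.55
ee_pos: [548.3, 261.0, 19.6]
eef_rot: [[-0.989, 0.146, 0.0], [0.146, 0.989, -0.0], [-0.0, -0.0, -1.0]]
ft_force: [-2.4, 0.1, -1.7]
opening: 87.6
gripper_force: 1.2
```

>>> jog_arm(
  rows=[
    [[-0.003,0,0,0,0,0,0],[-0.006,0,0,0,0,0,0],[-0.009,0,0,0,0,0,0],[-0.012,0,0,0,0,0,0],[-0.015,0,0,0,0,0,0]],
  ],
)

```text
time_s: 12.18
ee_pos: [563.4, 258.9, 19.7]
eef_rot: [[-0.989, 0.146, 0.001], [0.146, 0.989, -0.0], [-0.001, 0.0, -1.0]]
ft_force: [-0.8, 0.0, -0.7]
opening: 88.0
gripper_force: 0.5
```

>>> jog_arm(
  rows=[
    [[-0.002,0,0,0,0,0,0],[-0.004,0,0,0,0,0,0],[-0.006,0,0,0,0,0,0],[-0.007,0,0,0,0,0,0],[-0.008,0,0,0,0,0,0]],
  ],
)

```text
time_s: 12.8
ee_pos: [569.3, 257.9, 19.6]
eef_rot: [[-0.989, 0.146, -0.003], [0.146, 0.989, -0.0], [0.003, -0.001, -1.0]]
ft_force: [-7.5, 1.9, 5.6]
opening: 88.1
gripper_force: 3.9
```

>>> jog_arm(
  rows=[
    [[-0.001,0,0,0,0,0,0],[-0.002,0,0,0,0,0,0],[-0.003,0,0,0,0,0,0],[-0.003,0,0,0,0,0,0],[-0.003,0,0,0,0,0,0]],
  ],
)

```text
time_s: 13.42
ee_pos: [569.4, 257.8, 19.4]
eef_rot: [[-0.989, 0.146, -0.007], [0.146, 0.989, -0.0], [0.007, -0.001, -1.0]]
ft_force: [-12.8, 3.2, 9.2]
opening: 88.0
gripper_force: 6.5
```

>>> jog_arm(
  rows=[
    [[-0.002,0,0,0,0,0,0],[-0.004,0,0,0,0,0,0],[-0.006,0,0,0,0,0,0],[-0.008,0,0,0,0,0,0],[-0.008,0,0,0,0,0,0]],
  ],
)

```text
time_s: 14.05
ee_pos: [569.5, 257.3, 18.8]
eef_rot: [[-0.989, 0.147, -0.021], [0.147, 0.989, -0.0], [0.021, -0.004, -1.0]]
ft_force: [-28.9, 10.5, 22.1]
opening: 87.6
gripper_force: 15.4
```

It held firm at 29 N with no movement, so it's against the stop. I'll back off straight, lift and check.

>>> jog_arm(
  rows=[
    [[0.008,0,0,0,0,0,0],[0.016,0,0,0,0,0,0],[0.026,0,0,0,0,0,0],[0.036,0,0,0,0,0,0],[0.046,0,0,0,0,0,0]],
  ],
)

```text
time_s: 14.68
ee_pos: [535.9, 262.9, 19.7]
eef_rot: [[-0.989, 0.146, 0.001], [0.146, 0.989, 0.0], [-0.0, 0.0, -1.0]]
ft_force: [-0.9, -0.7, 0.9]
opening: 87.9
gripper_force: 0.0
```

>>> jog_arm(
  rows=[
    [[0.02,0,-0.03,0,0,0,0],[0.05,0,-0.07,0,0,0,0],[0.07,0.04,-0.12,0,0,0,0],[0.08,0.1,-0.14,0,0,0,0],[0.08,0.15,-0.15,0,0,0,0]],
  ],
)

```text
time_s: 15.3
ee_pos: [478.7, 425.0, 171.9]
eef_rot: [[-0.989, 0.146, 0.002], [0.146, 0.989, 0.002], [-0.002, 0.002, -1.0]]
ft_force: [0.7, -0.1, 0.1]
opening: 87.9
gripper_force: 0.0
```

```bash
python3 -c "
from look import *
tray('e',(-230,-50,-100,120))
p=cv2.imread('pics/e.png');c,s=np.cos(Y),np.sin(Y)
cv2.imwrite('pics/e2.png',np.vstack([rect(p,O,Y,22,85,120,2.5),np.zeros((5,600,3),np.uint8)]))
a=cv2.imread('pics/top0.png')
d=np.abs(a.astype(int)-p).sum(2)
for n,u,v in [('tumbler',352,217),('bw',320,203),('bb',397,211),('meas',431,222),('mug',486,295),('shot',443,275)]:print(n,d[v-12:v+12,u-12:u+12].mean().round(1))
"
```

```text
local rect [-109.3 -107.6] [373.1  72.8] 62.23
t 15.35 tcp local [-182.1  162.2] [480.8 432.4 173.3] yaw 81.67 [3.5 6.3 2. ]
tumbler 2.2
bw 3.8
bb 3.8
meas 2.6
mug 2.7
shot 3.4
```

View pics/e2.png

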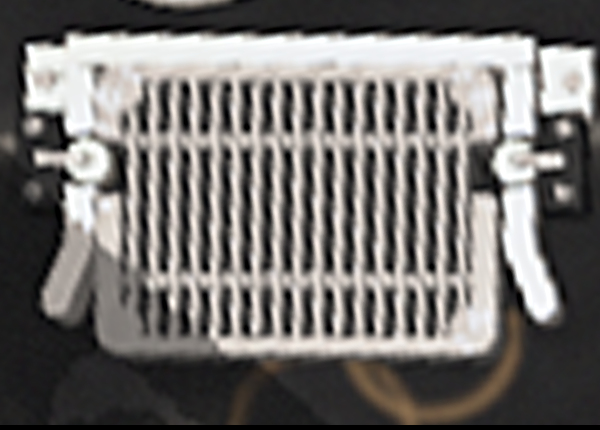

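The tray sits flush under the back stop. Both rollers, at (85,160) and (515,160), are centred in their notches, and the bystanders haven't changed. I'll let the arm settle and hand in.

>>> jog_arm(
  rows=[
    [[0,0,0,0,0,0,0],[0,0,0,0,0,0,0],[0,0,0,0,0,0,0],[0,0,0,0,0,0,0],[0,0,0,0,0,0,0]],
  ],
)

```text
time_s: 15.98
ee_pos: [479.0, 422.4, 169.5]
eef_rot: [[-0.989, 0.147, -0.0], [0.147, 0.989, -0.0], [0.0, -0.0, -1.0]]
ft_force: [-0.3, 0.8, 0.4]
opening: 87.8
gripper_force: 0.0
```

```bash
python3 -c "
from station import monitor,workorder
s=monitor.observe();print(s['ft_force'],s['time_s']);print(workorder.job_done())"
```

```text
[-0.34049056  0.80745674  0.3665191 ] 15.975
the job is handed in; nothing more can be done
None
```

The drip tray is fully home against the back stop with both rollers sitting in its notches (seen in the camera; catch joints not read), the bystanders are unmoved, the hand is clear, and I handed the job in at 16 s.

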